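Lock the bayonet cap of a brake-air filter

ROBOT

A 6-joint arm with a two-finger parallel gripper is mounted at the origin on the work surface. World frame = base frame: x ahead of the robot, y to its left, z up, the work surface at z = 0. Lengths are in mm, angles in rad, forces in N, time in s.
With the tool pointing down it reaches from about 400 to 825 mm from the base axis. Payload 7 kg.
Tool frame: the origin (TCP) lies at the very end of the fingers, on their centre line; the grasp point (between the pads) lies 19 mm behind it; z points along the fingers, y is the line along which they close (so a half turn about z gives the same grasp; the last joint's range is limited). The gripper opens to 88 mm and grips with 3 to 60 N. Pads are 19 mm wide; open, the fingers measure 130 mm over their backs; the gripper's body (78 mm by 193 mm) begins 47 mm behind the grasp point.
Start: joints at [-1.033, 0.359, 0.012, 0, -1.224, -0.288], TCP at [166.841, -654.033, 226.561] pointing down, gripper open.
Joint ranges: [-3.07, 3.07], [-1.43, 2.12], [-1.02, 1.25], [-3.03, 1.67], [-3.05, -0], [-3.03, 3.03]. Speed limits (rad/s): [2.39, 2.39, 3.01, 3.14, 3.14, 3.14].

INTERFACE

Orientations are given as a unit quaternion [x, y, z, w].
In Python, from plant import bot gives the robot as it stands. Calls block until the motion is done:
- bot.move_ptp(position, orientation): joint-space move of the TCP to a pose.
- bot.line_to(position, velocity=150, ori=None): straight line of the TCP; ori=None keeps the orientation; velocity is the mean speed in mm/s.
- bot.move_joints(angles): joint-space move.
- bot.move_gripper(opening, force=None): finger opening in mm; force is the grip in N (None keeps the last); returns when the fingers have stopped.
- bot.pause(seconds).
- bot.solve_ik(position, orientation): joint angles nearest the present ones, or None.
- bot.read_state(): the state.
- bot.camera(name): name is "scene" or "side" or "wrist"; returns the picture (480x640x3 uint8, red, green, blue); there is no depth.
- bot.get_calibration(name): a dict with "fx", "fy", "cx", "cy" (pixels), "view" (4x4, takes a point from world to camera coordinates); the wrist camera has in their place "T_tool_cam" (4x4, takes a point from camera to tool coordinates, whose origin is the TCP and whose axes are the flange's). Camera axes: x right, y up, looking along -z (the intrinsics and any distortion apply to the point x, -y, -z); pixel columns grow to the right and rows downward; lengths in mm; the calibration is good to about 2 mm. A picture is of the moment at which its call begins: read the wrist's pose just before it. get_calibration takes no time and is no camera call.
A pose or a line that the arm cannot do raises bot.Unreachable and nothing moves.
- bot.close_job(): hands the job in; it is judged then, once.
The state is a dict: "t": time; "joint_pos": joint angles; "qvel": joint speeds; "tau": joint torques, N m; "tcp_pos": TCP position; "eef_rot": TCP orientation; "contact_force": force on the tool from outside, world axes, zero at the start; "moment": the same for the moment, N m; "width": finger opening in mm; "finger_force": force on a finger pad.
Only numpy, scipy, OpenCV 4.12 (cv2) and the standard library are available. Lean on these libraries where they do the work, as an engineer would, in place of code of your own. Each camera call takes 0.05 s, during which the arm holds its last target. There are 200 camera calls.

TASK

Close the green-blue filter housing on the bench: turn its yellow cap clockwise until its pins drop into the hidden entry notches, push it in against the spring, turn it a further quarter clockwise, and let go so that it clicks home and stays locked. Do not knock over or push away the spray can, steel sleeve, tin and spanner around it.

Things in the scene. Friction and masses are not known exactly. Their poses are not given: they have to be found in the camera images.
- housing: Fixed, bolted-down round filter housing, dark green-blue. Origin: centre of its underside on the bench, z up. Outer diameter 124 mm (foot 152), rim 130 mm above the bench. Two brass-ended air ports, up to 40 mm thick, stick out along +y and -y to 102 mm from the axis at 48 mm height. Spring under the cap: 1.2 N/mm, so 11 N net at 13 mm of sink, 13.5 N at 15 mm.
- well (a point): Centre of the housing's rim (130 mm up), on the turning axis of the cap. Here the open round well begins: 104 mm across, wall 10 mm thick. The cap, a disc 94 mm across, 0.5 kg, lies in it with its flat face 20 mm below the rim at the start. It cannot be taken out. Fingers go down into the well beside the grip bar: open them no more than about 50 mm between the pads.
- wing (a point): Centre of the top of the grip bar on the yellow cap; x along the bar, z up. Bar 46 mm long (x), 14 mm thick (y), 26 mm tall, standing on the cap's face. It sinks and turns with the cap. Start: top 136 mm above the bench, bar parallel to the housing's x.
- cap (a joint): Sink of the cap below its start, m. 0: pins ride on the hidden ring. 0.004: dropped by its own weight into the entry notches if loosely held (notch play 6 degrees either way; gripped or turned fast it misses them); cannot turn. 0.013 or more, pushed: pins clear the lip, it turns clockwise. 0.009: locked home, risen into the pocket. Let go short of that, it stays at 0.013. Bottom 0.015.
- cap_turn (a joint): Cap angle, rad, 0 at start, growing clockwise seen from above. The unseen entry notches are met 15 to 60 degrees (0.26 to 1.05) from the start; until then it turns with about 0.1 N m. From the notch, pushed in, it turns about a quarter (85 to 100 degrees) more to a hard stop; let go there, it springs up 4 mm into the locking pocket.
- spray: Bystander: red spray can, 52 mm across, 160 mm tall, standing; origin at the centre of its underside. Leave alone.
- sleeve: Bystander: dark steel sleeve standing on end, 48 mm across, 85 mm tall; origin at the centre of its underside. Leave alone.
- tin: Bystander: open aluminium tin, 68 mm across, 60 mm tall; origin at the centre of its underside. Leave alone.
- wrench: Bystander: steel spanner lying flat, about 180 mm long. Leave alone.

How it is judged (in metres and radians):
On the way:
1. the cap is pushed in past the lip against its spring (value of joint cap above 0.0125 m), for 0.1 s.
At the end, for the whole second after the job is handed in: The cap is locked: turned past the lip (more than 1.5 rad from its start) and risen on its spring into the locking pocket, 7.2 to 10.8 mm below its starting height (9 mm when home), at rest and let go (value of joint cap between 0.0072 and 0.0108 m and value of joint cap_turn above 1.5 rad and velocity of joint cap between -0.005 and 0.005 m/s); the robot touches nothing.
It fails at once if the spray can is moved more than 30 mm or tipped over (distance of spray from where it was at the start of the episode above 0.03 m or angle between spray's own z axis and vertical above 0.5 rad).
It fails at once if the sleeve is moved more than 30 mm or tipped over (distance of sleeve from where it was at the start of the episode above 0.03 m or angle between sleeve's own z axis and vertical above 0.5 rad).
It fails at once if the tin is moved more than 30 mm or tipped over (distance of tin from where it was at the start of the episode above 0.03 m or angle between tin's own z axis and vertical above 0.5 rad).
It fails at once if the spanner is moved more than 30 mm (distance of wrench from where it was at the start of the episode above 0.03 m).
It also fails if it takes over 61 s, if anything falls off the work surface, if the arm or the gripper's body presses on something with over 40 N, if the wrist force passes 120 N, or if a joint passes its speed limit or range.

## Working session

There is one attempt and no reset: what is moved stays moved. The work goes in short steps, each a Python script; the robot and the scene stay as the last script left them, time stands still between calls to the robot, and variables do not carry over. Pictures are saved under pics/ and viewed, at most 10 in all, crops included, and the job is handed in when it is done.

```bash
mkdir -p pics; ls
python3 - <<'E'
from plant import bot
import cv2,numpy as np
np.set_printoptions(precision=4,suppress=True)
ims=[bot.camera(n) for n in("scene","side")]
for n,i in zip(("scene","side"),ims): cv2.imwrite(f"pics/{n}0.png",i[:,:,::-1])
for n in("scene","side","wrist"):
    print(n,bot.get_calibration(n))
s=bot.read_state();print(s)
E
```

```text
pics
scene {'fx': 544.1936064664479, 'fy': 544.1936064664479, 'cx': 319.9356681679051, 'cy': 240.77207734986038, 'view': array([[   -0.8666,     0.4989,    -0.0109,   471.4444],
       [   -0.3441,    -0.5817,     0.7371,   133.3657],
       [    0.3614,     0.6424,     0.6758, -1440.7559],
       [    0.    ,     0.    ,     0.    ,     1.    ]])}
side {'fx': 488.4007984506985, 'fy': 488.4007984506985, 'cx': 317.49897453772564, 'cy': 226.4605016837166, 'view': array([[   0.8751,   -0.4835,    0.0196, -470.8975],
       [   0.2148,    0.4245,    0.8796, -260.9426],
       [  -0.4336,   -0.7656,    0.4753, -652.2434],
       [   0.    ,    0.    ,    0.    ,    1.    ]])}
wrist {'fx': 349.7013615714679, 'fy': 349.7013615714679, 'cx': 312.59808809641123, 'cy': 232.34900923318784, 'T_tool_cam': array([[  -0.0003,    0.967 ,    0.2548,   68.9126],
       [   1.    ,    0.0001,    0.0007,    1.4001],
       [   0.0007,    0.2548,   -0.967 , -158.3918],
       [   0.    ,    0.    ,    0.    ,    1.    ]])}
{'t': 0.1, 'joint_pos': array([-1.0329,  0.3593,  0.0111, -0.0003, -1.2241, -0.2881]), 'qvel': array([ 0.0007, -0.0002,  0.0027,  0.0021,  0.0004, -0.0002]), 'tau': array([ -0.0021, -58.4164,  29.3748,   7.0156,   0.01  ,  -0.0001]), 'tcp_pos': array([ 166.7091, -653.6297,  225.7137]), 'eef_rot': array([-0.1245,  0.9922,  0.0007, -0.0002]), 'contact_force': array([ 1.1654, -0.7424, -0.7312]), 'moment': array([ 0.006 , -0.0147,  0.0391]), 'finger_force': 0.0, 'width': 87.8659627049567}
```

View pics/scene0.png

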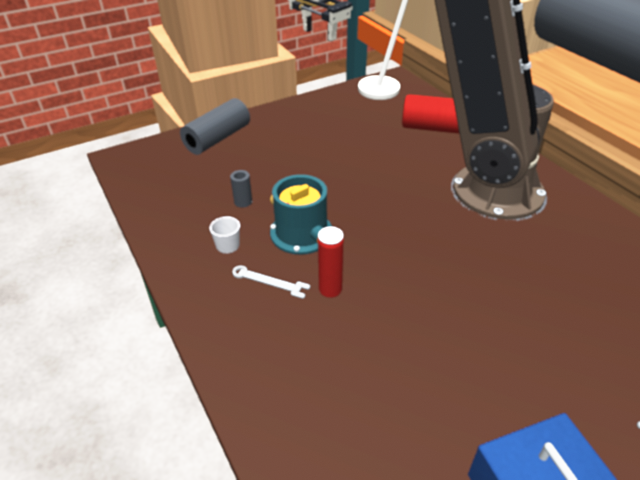

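View pics/side0.png

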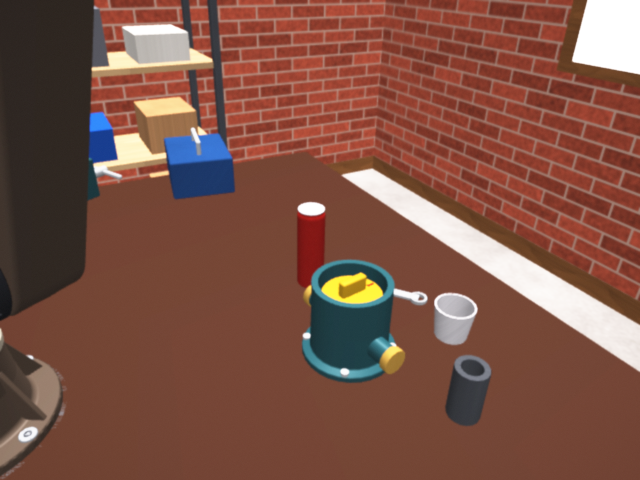

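Scene: rim centre ≈(300,189), spray (330, 295 base), tin (227,245), sleeve (241,200), spanner (270,282). Side: rim centre ≈(352,283), spray base (311,280), tin base (453,335), sleeve base (465,415).

```bash
cat > h.py <<'E'
from plant import bot
import cv2,numpy as np
from scipy.spatial.transform import Rotation as R
np.set_printoptions(precision=3,suppress=True)
def ray(name,uv,st=None):
    c=bot.get_calibration(name)
    d=np.array([(uv[0]-c['cx'])/c['fx'],-(uv[1]-c['cy'])/c['fy'],-1])
    if name=='wrist':
        T=np.eye(4);T[:3,:3]=R.from_quat(st['eef_rot']).as_matrix();T[:3,3]=st['tcp_pos'];T=T@c['T_tool_cam']
    else: T=np.linalg.inv(c['view'])
    return T[:3,3],T[:3,:3]@d
def onz(name,uv,z,st=None):
    o,d=ray(name,uv,st);return o+d*(z-o[2])/d[2]
def down(yaw): # tool z down, tool x axis at heading yaw (world)
    return (R.from_euler('z',yaw)*R.from_euler('x',np.pi)).as_quat()
E
python3 - <<'E'
from h import *
P={'rim':(130,(300,189),(352,283)),'spraytop':(160,(330.5,236),(311.5,211)),'tintop':(60,(225.5,228),(455,306)),'sleevetop':(85,(241,175.5),(470,368)),'wrA':(4,(240,271),(418,298)),'wrB':(4,(301,290),None)}
for k,(z,a,b) in P.items(): print(k,onz('scene',a,z),b and onz('side',b,z))
p=(onz('scene',(300,189),130)+onz('side',(352,283),130))/2
for n in('scene','side'):
    im=cv2.imread(f'pics/{n}0.png');h=cv2.cvtColor(im,cv2.COLOR_BGR2HSV)
    m=cv2.inRange(h,(22,150,120),(32,255,255)); cn=max(cv2.findContours(m,0,2)[0],key=cv2.contourArea);print(n,cv2.minAreaRect(cn))
q0=bot.read_state()['joint_pos']
for k in range(12):
    y=k*np.pi/6
    q=bot.solve_ik([p[0],p[1],330],down(y));print(round(np.degrees(y)),q)
E
```

```text
rim [ 525.806 -119.868  130.   ] [ 527.595 -119.983  130.   ]
spraytop [564.901  81.585 160.   ] [558.426  65.383 160.   ]
tintop [ 701.355 -160.058   60.   ] [ 699.589 -169.488   60.   ]
sleevetop [ 599.017 -297.42    85.   ] [ 598.201 -301.377   85.   ]
wrA [711.633 -69.642   4.   ] [713.859 -68.018   4.   ]
wrB [620.671  50.818   4.   ] None
scene ((299.1538391113281, 194.2692413330078), (18.631032943725586, 38.6348762512207), 78.69007110595703)
side ((351.6675720214844, 288.8946228027344), (29.113014221191406, 58.953853607177734), 81.02737426757812)
0 [ 0.139  0.084 -0.112  0.    -1.375  1.432]
30 [ 0.139  0.084 -0.112  0.    -1.375  1.955]
60 [ 0.139  0.084 -0.112  0.    -1.375  2.479]
90 [ 0.139  0.084 -0.112  0.    -1.375  3.002]
120 [ 0.139  0.084 -0.112  0.    -1.375 -2.757]
150 [ 0.139  0.084 -0.112 -0.    -1.375 -2.234]
180 [ 0.139  0.084 -0.112 -0.    -1.375 -1.71 ]
210 [ 0.139  0.084 -0.112  0.    -1.375 -1.186]
240 [ 0.139  0.084 -0.112  0.    -1.375 -0.663]
270 [ 0.139  0.084 -0.112  0.    -1.375 -0.139]
300 [ 0.139  0.084 -0.112  0.    -1.375  0.384]
330 [ 0.139  0.084 -0.112  0.    -1.375  0.908]
```

Run:
```python
from h import *
bot.move_ptp([527,-120,300],down(0.0)); bot.move_gripper(40,30)
st=bot.read_state();im=bot.camera('wrist');cv2.imwrite('pics/w1.png',im[:,:,::-1])
np.save('st1.npy',st,allow_pickle=True)
h=cv2.cvtColor(im,cv2.COLOR_RGB2HSV)
m=cv2.inRange(h,(18,120,60),(35,255,255));print(st['tcp_pos'],st['t'],st['moment'],st['contact_force'])
for c in cv2.findContours(m,0,2)[0]:
    if cv2.contourArea(c)>300: print(cv2.contourArea(c),cv2.fitEllipse(c),cv2.boundingRect(c))
# hue/val samples along yellow
ys,xs=np.nonzero(m);v=h[ys,xs,2];print(np.histogram(v,12))
```

```text
[ 527.011 -119.968  300.018] 3.3583 [-0.011  0.159 -0.   ] [ 0.423 -0.386  1.231]
4229.0 ((355.22900390625, 365.5616455078125), (21.331266403198242, 464.4024963378906), 89.3974838256836) (164, 353, 407, 15)
508.5 ((408.3301086425781, 310.41619873046875), (17.780723571777344, 61.901458740234375), 177.1358184814453) (400, 280, 19, 63)
538.5 ((216.51828002929688, 311.6324768066406), (18.0938663482666, 62.3038215637207), 3.313063621520996) (207, 280, 19, 63)
345.5 ((228.4653778076172, 208.57347106933594), (15.967178344726562, 37.020225524902344), 170.91098022460938) (220, 192, 19, 34)
370.0 ((391.22906494140625, 186.94400024414062), (15.966626167297363, 39.690765380859375), 174.47682189941406) (382, 170, 18, 35)
6456.0 ((309.0506591796875, 205.81475830078125), (90.01774597167969, 91.36507415771484), 89.01298522949219) (263, 161, 93, 91)
(array([   8,  107, 2166, 3068,  136,  121,   90,  112,  139,  239,  367,
       6625]), array([ 91., 104., 117., 130., 143., 156., 169., 182., 195., 208., 221.,
       234., 247.]))
```

View pics/w1.png

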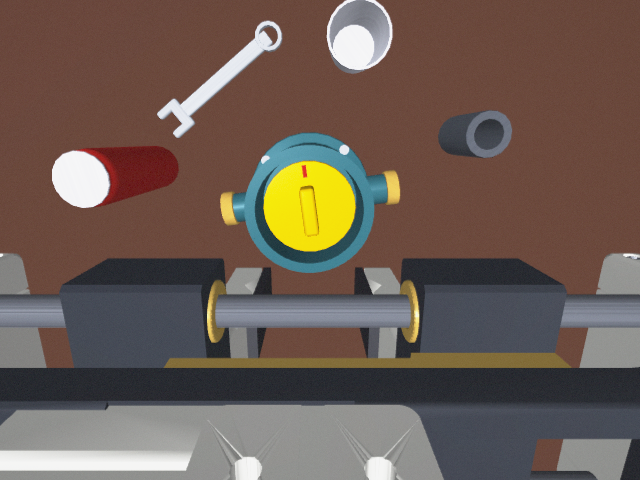

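The bar is at about (309,210), lengthwise near the image vertical with a slight tilt; the brass ports are at (228,208) and (391,187). Now I'll compute the axis and the yaw.

Run:
```python
from h import *
st=np.load('st1.npy',allow_pickle=True).item()
im=cv2.imread('pics/w1.png')
print('cap',onz('wrist',(309.05,205.8),110,st))
h=cv2.cvtColor(im,cv2.COLOR_BGR2HSV)
m=cv2.inRange(h,(85,80,30),(105,255,255));m[265:]=0
# top opening: hull of teal
c=max(cv2.findContours(m,0,2)[0],key=cv2.contourArea)
a,b=onz('wrist',(227,208.5),48,st),onz('wrist',(392,187),48,st);print('ports',a,b,(a+b)/2)
d=b-a;print('port yaw+90',np.degrees(np.arctan2(d[1],d[0]))+90)
# bar outline: dark edge pixels inside cap disc
k=np.zeros(im.shape[:2],np.uint8);cv2.circle(k,(309,206),40,255,-1)
v=h[:,:,2];e=((v<235)|(h[:,:,0]<22))&(k>0)&(v>0)
e=e.astype(np.uint8)*255;e[:181]=0
cs=max(cv2.findContours(e,0,2)[0],key=cv2.contourArea);r=cv2.minAreaRect(cs);print(r,cv2.contourArea(cs))
bp=cv2.boxPoints(r);L=[np.linalg.norm(bp[1]-bp[0]),np.linalg.norm(bp[2]-bp[1])]
i=int(np.argmax(L));p,q=[onz('wrist',t,136,st) for t in (bp[i],bp[i+1])]
print('bar yaw',np.degrees(np.arctan2(*(q-p)[[1,0]])),'ctr',onz('wrist',r[0],136,st))
cv2.imwrite('pics/c1.png',cv2.resize(im[150:262,250:370],None,fx=5,fy=5,interpolation=2))
```

```text
cap [ 530.25  -115.397  110.   ]
ports [515.493 -16.966  48.   ] [ 541.065 -212.272   48.   ] [ 528.279 -114.619   48.   ]
port yaw+90 7.459350007996164
((308.7052307128906, 210.53929138183594), (50.81694412231445, 15.66140079498291), 82.40535736083984) 117.0
bar yaw -172.38535321338858 ctr [ 530.576 -115.305  136.   ]
```

View pics/c1.png

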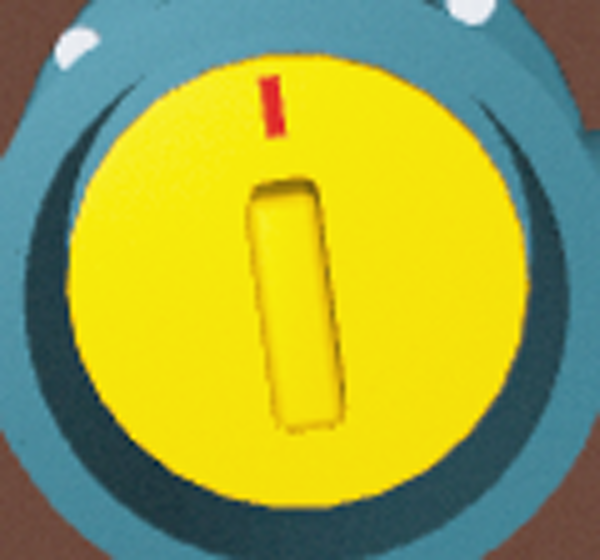

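Run:
```python
from h import *
C=[530.4,-115.4]; y=np.radians(7.5)
bot.move_ptp([*C,170],down(y))
bot.line_to([*C,115],80)
s0=bot.read_state();print(s0['contact_force'],s0['moment'],s0['joint_pos'][5])
bot.move_gripper(10,12);bot.pause(.2)
s=bot.read_state();dF=s['contact_force']-s0['contact_force'];ty=np.array([np.sin(y),-np.cos(y)])
print(s['t'],s['width'],s['finger_force'],dF,'along tool y',dF[:2]@ty,'M',s['moment']-s0['moment'],s['tcp_pos'])
im=bot.camera('wrist');cv2.imwrite('pics/w2.png',im[:,:,::-1])
```

```text
[-0.705 -0.556 -0.122] [-0.161  0.12  -0.03 ] 1.5547331880054456
5.5917 13.59001488584424 12.000765055418015 [ 2.421 -3.68   0.034] along tool y 3.9639875247151894 M [-1.768 -0.31   0.087] [ 530.612 -116.239  115.247]
```

View pics/w2.png

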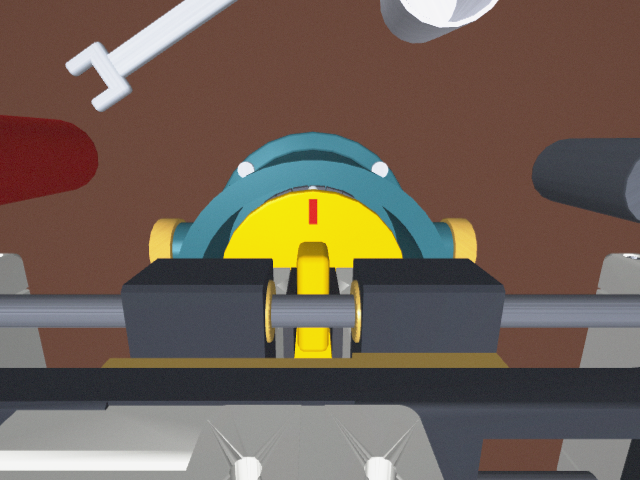

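The grip is good: the bar is between the pads and the mark is at (313,211). The true centre is about 1 mm further in -y. Next is the notch search: grip lightly, turn 5°, loosen and check whether the cap drops, using mark row, moment and width.

```bash
cat >> h.py <<'E'
C=[530.5,-116.4]
def mark():
    im=bot.camera('wrist').astype(int)
    m=(im[:,:,0]>150)&(im[:,:,1]<90)&(im[:,:,2]<90);m[:,:250]=0;m[:,380:]=0;m[:170]=0;m[260:]=0
    y,x=np.nonzero(m);return (x.mean().round(2),y.mean().round(2),len(x)) if len(x) else None
def turn(a,z): # a: deg clockwise from start
    bot.move_joints(bot.solve_ik([*C,z],down(np.radians(7.5-a))))
E
python3 - <<'E'
from h import *
bot.move_gripper(18,12);bot.pause(.2);print(mark(),bot.read_state()['t'])
y0=None
for a in (12,17,22,27):
    bot.move_gripper(10,12);turn(a,115);s=bot.read_state()
    bot.move_gripper(19,12);bot.pause(.15);r=mark();s2=bot.read_state()
    print(a,s['width'],s['moment'][2],s2['moment'][2],r,s2['t'],s2['contact_force'])
    if y0 is None: y0=r[1]
    elif abs(r[1]-y0)>1 : break
E
```

```text
(np.float64(314.5), np.float64(210.94), 185) 6.2417
12 13.992050379006468 -0.1883553484307976 -0.007093758362293524 (np.float64(313.0), np.float64(210.5), 168) 7.3917 [-0.383 -0.455  0.672]
17 13.94490681624965 -0.1280202408343934 -0.019891166973831576 (np.float64(313.5), np.float64(210.5), 192) 8.4917 [-0.966  0.384  0.52 ]
22 14.284280182096888 -0.12073189226756101 -0.026972339213861194 (np.float64(313.69), np.float64(210.88), 182) 9.5917 [0.462 0.589 0.321]
27 14.043178354925423 -0.09219700686078552 0.01653065945461583 (np.float64(314.0), np.float64(210.5), 168) 10.6917 [0.822 1.023 0.82 ]
```

Run:
```python
from h import *
for a in (32,37,42,47,52,57,62,67):
    bot.move_gripper(10,12);turn(a,115);s=bot.read_state()
    bot.move_gripper(19,12);bot.pause(.15);r=mark();s2=bot.read_state()
    print(a,s['width'],s['moment'][2],s2['moment'][2],r,s2['t'])
    if r is None or abs(r[1]-210.6)>1 or abs(s['moment'][2])>.25: break
```

```text
32 14.08093394088062 -0.19900414654150228 -0.01879712337638503 (np.float64(314.33), np.float64(210.13), 183) 11.7917
37 13.767286175956894 -0.02650855865226681 0.022841312068799573 (np.float64(314.0), np.float64(209.0), 161) 12.8917
```

The mark row shifted by -1.6 px, which is the shift I'd expect from a 4 mm drop, and the turning moment vanished. So the cap is in the notch. Grip firmly and push.

Run:
```python
from h import *
bot.line_to([*C,109],60)
bot.move_gripper(10,60);bot.pause(.1)
s0=bot.read_state();print(s0['tcp_pos'],s0['contact_force'],s0['moment'],s0['width'])
for z in (106,103,100,98.5,97.5):
    bot.line_to([*C,z],25);bot.pause(.15);s=bot.read_state()
    print(z,s['tcp_pos'],s['contact_force'],s['moment'][2],s['t'])
    if s['tcp_pos'][2]<98.6 or s['contact_force'][2]>25: break
print(mark())
```

```text
[ 530.168 -116.804  108.967] [-0.791 -4.166 -0.217] [-1.651  0.526  0.017] 13.377839638713233
106 [ 530.19  -116.79   106.089] [-2.49  -5.334  3.865] 0.0016753965974788312 13.9417
103 [ 530.199 -116.804  103.428] [-3.298 -4.676  7.125] -0.010388290347474162 14.3583
100 [ 530.217 -116.813  100.764] [-5.127 -3.395  9.613] -0.05027351682933601 14.775
98.5 [ 530.23  -116.791   99.444] [-5.426 -3.643 10.777] -0.03498837978483526 15.175
97.5 [ 530.234 -116.792   98.562] [-5.812 -2.981 12.214] -0.022413030311065653 15.575
(np.float64(312.95), np.float64(211.37), 170)
```

Run:
```python
from h import *
bot.line_to([*C,97],25)
for a in [*range(47,118,10),*range(121,146,4)]:
    turn(a,97);s=bot.read_state()
    print(a,s['tcp_pos'][2],s['contact_force'],s['moment'][2],s['width'],s['t'])
    if abs(s['moment'][2])>.7: break
print(mark())
```

```text
47 98.1042258155172 [-5.859 -3.645 12.99 ] -0.057276389576788905 13.852661893981582 16.1667
57 98.10356554565791 [-6.972 -5.07  13.406] -0.054692665584578 13.711178431223612 16.4583
67 98.11484432553073 [-7.044 -3.944 13.319] -0.003301853832113927 13.89118423630347 16.75
77 98.05677325689233 [-7.177 -4.299 12.738] 0.04992734799516899 13.655023119715798 17.0417
87 98.02788904901408 [-8.438 -4.971 12.765] -0.04526590739900614 13.726528536484935 17.3333
97 97.973202924865 [-8.199 -3.669 13.111] -0.047923338898754886 13.696125301503491 17.625
107 97.94472330780191 [-7.839 -4.494 13.085] 0.004422382908774017 13.665311150392201 17.9167
117 97.88628343306866 [-8.464 -4.451 13.317] -0.020473141488563194 13.479242567312104 18.2083
121 97.8691207030231 [-9.759 -4.246 13.496] -0.04129742784868126 13.79371379356603 18.4583
125 97.84688597147083 [-10.117  -4.586  12.973] -0.0433888609695044 13.531992787507356 18.7083
129 97.83827590108747 [-9.188 -3.665 13.687] -0.023458500681329163 13.815401139227902 18.9583
133 97.79621921170023 [-8.257 -3.307 13.358] -0.03731779559263451 13.692730089975171 19.2083
137 97.81249951852949 [-9.287 -3.158 14.113] 0.25523438224667655 13.682870842273188 19.4583
141 97.78621434978304 [-9.169 -3.422 13.699] 1.4453427546774316 13.99846275477064 19.7083
(np.float64(307.93), np.float64(211.44), 185)
```

Hard stop reached near 137°. I'll ease the torque, release, retreat and look.

Run:
```python
from h import *
turn(138.5,97);print(bot.read_state()['moment'][2])
bot.move_gripper(36);bot.pause(.3);print(mark())
bot.line_to([*C,115],60);bot.pause(.1);print('at115',mark(),bot.read_state()['contact_force'])
bot.line_to([*C,300],120);bot.pause(.3)
s=bot.read_state();im=bot.camera('wrist');cv2.imwrite('pics/w3.png',im[:,:,::-1]);print(s['t'],s['contact_force'])
```

```text
0.8998743586288649
(np.float64(317.45), np.float64(205.17), 197)
at115 (np.float64(310.18), np.float64(204.45), 166) [ 0.851 -1.191  0.489]
23.5833 [ 0.165 -0.368  0.108]
```

View pics/w3.png

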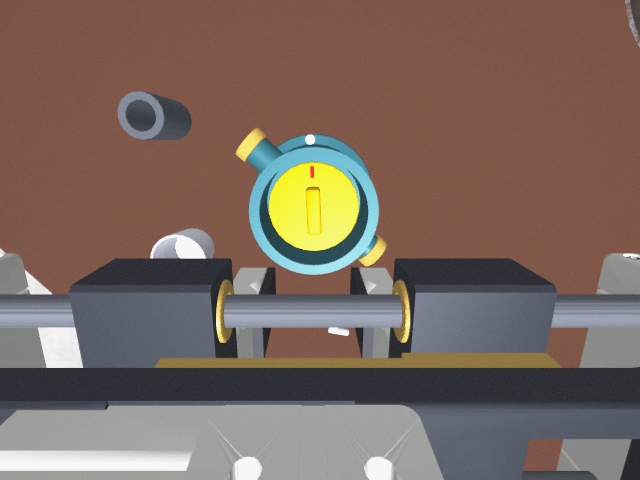

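The retreat was clean and nothing around the housing moved. The view doesn't clearly separate 9 mm sink from 13 mm, so I'll touch the bar top lightly with closed fingers: contact at about 127 mm means locked, about 123 mm means not.

Run:
```python
from h import *
bot.move_gripper(0,20);bot.line_to([*C,133],120);bot.pause(.2)
f0=bot.read_state()['contact_force'][2]
for z in np.arange(131,119,-.5):
    bot.line_to([*C,z],20);bot.pause(.1);s=bot.read_state();f=s['contact_force'][2]-f0
    if f>2.5: break
print(z,s['tcp_pos'],f,s['t'])
bot.line_to([*C,160],60);print(bot.read_state()['contact_force'])
```

```text
127.0 [ 530.583 -116.422  127.346] 5.869238147979551 29.3083
[-0.299  0.516 -0.441]
```

Contact came at about 127 mm, so the cap has sunk about 9 mm and is locked at roughly 137° (2.4 rad).

Run:
```python
from h import *
bot.line_to([*C,300],150);bot.pause(.3);print(bot.read_state()['t']);print(bot.close_job())
```

```text
31.3917
the job is handed in; nothing more can be done
None
```

The cap is locked home: it was pushed in, turned about 137° clockwise to the hard stop and released, and a light touch put it about 9 mm below its start. I saw nothing around the housing disturbed, and I handed the job in at about 31 s; no verdict came back.

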